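Pull in the bottle tray, pack the tub, push the tray back

ROBOT

A 7-joint arm with a two-finger parallel gripper is mounted at the origin on the work surface. World frame = base frame: x ahead of the robot, y to its left, z up, the work surface at z = 0. Lengths are in m, angles in rad, forces in N, time in s.
With the tool pointing down it reaches from about 0.425 to 0.925 m from the base axis. Payload 6.8 kg.
Tool frame: the origin (TCP) lies at the very end of the fingers, on their centre line; the grasp point (between the pads) lies 19 mm behind it; z points along the fingers, y is the line along which they close (so a half turn about z gives the same grasp; the last joint's range is limited). The gripper opens to 85 mm and grips with 20 to 120 N. Pads are 22 mm wide; open, the fingers measure 114 mm over their backs; the gripper's body (76 mm by 85 mm) begins 54 mm behind the grasp point. The pads swing forward as they close: fully open they stand 13 mm farther back than shut.
Start: joints at [-1.331, 0.477, 0.022, 1.555, -0.011, 1.109, -0.083], TCP at [0.23, 0.635, 0.231] pointing down, gripper open.
Joint ranges: [-2.96, 2.96], [-0.34, 2.1], [-1.41, 1.46], [0.24, 2.44], [-1.37, 4.51], [0.17, 1.92], [-2.96, 2.96]. Speed limits (rad/s): [2.39, 2.39, 3.14, 3.14, 3.14, 3.14, 3.14].

INTERFACE

Orientations are given as a rotation vector (axis times angle).
In Python, from bench import r gives the robot as it stands.
- The arm moves only by the tool play_rows, never from a script. Its argument "targets" is text: rows parted by semicolons, each of 5 numbers parted by spaces: the closure, from -1 (fully open) to 1 (shut), then the shift along the tool's x, y, z in m, then the turn about the tool's z in rad. In form: gripper dx dy dz spin; .... A call has 1 to 8 rows; each row is the pose to reach, as a shift and turn from the pose commanded when the call began, along the tool's axes at that moment; what a row does not reach only later rows make up. A row lasts 1/12 s, in which the tool goes at most 41.7 mm and 7.16 degrees, less where a joint would pass 70% of its speed; a pose out of reach is approached as far as the arm can. A call with a gripper value outside its range is refused whole. The fingers move at their own pace and stop on an object; "squeeze" is the grip in N (left out, the last holds). Time passes only in rows, so rows that repeat a pose let the fingers close. It gives the time, the measured TCP pose, the force, the opening and the grip force at its end, in the units of the state.
- r.get_obs(): the state, without advancing time (a new reading comes with each control period).
- r.grab_frame(name): name is "scene" or "top" or "wrist"; returns the picture (480x640x3 uint8, red, green, blue); there is no depth.
- r.camera_info(name): a dict with "fov_y" (degrees; the focal length in pixels is half the picture's height over the tangent of half this angle, whatever the lens; pixels are square), "cx", "cy" (the principal point, pixels), "position" and "rotation" of the camera in the world. Camera axes: x right, y down, z forward; pixel columns grow to the right and rows downward; lengths in m; the calibration is good to about 2 mm. A picture is of the moment at which its call begins: read the wrist's pose just before it. camera_info takes no time and is no camera call; for the wrist camera it gives the pose at the moment of the call.
- r.hand_in(): hands the job in; it is judged then, once.
The state is a dict: "clock": time; "joints": joint angles; "qvel": joint speeds; "tau": joint torques, N m; "tcp_pos": TCP position; "orientation": TCP orientation; "contact_force": force on the tool from outside, world axes, zero at the start; "moment": the same for the moment, N m; "grip_width": finger opening in m; "gripper_force": force on a finger pad.
Only numpy, scipy, OpenCV 4.12 (cv2) and the standard library are available. Lean on these libraries where they do the work, as an engineer would, in place of code of your own. Each camera call takes 0.05 s, during which the arm holds its last target. There are 200 camera calls.

TASK

Hook a fingertip behind the far lip of the grey bottle tray and draw the tray in until it sits centred on the green cutting mat, then let go of it. Move every bottle in it to the round white tub, all standing upright on the tub's floor (up to seven have to fit, so pack them one in the middle and six around). Then push the empty tray straight back to the rear of the desk, wholly clear of the mat, without knocking over a bottle or disturbing the other things on the desk.

Things in the scene. Friction and masses are not known exactly. Their poses are not given: they have to be found in the camera images.
- mat: green flat cutting mat lying on the desk, fixed, 150 (its x) by 210 mm (its y), 1 mm thick and no obstacle: the tray slides over it freely at desk height. Origin at its centre; its x axis points to the rear of the desk, roughly away from the robot, yawed up to about 0.12 rad. It lies left of the robot's midline in some starts and right in others.
- tray: loose grey tray behind the mat, 128 (x) by 160 mm (y), 0.46 kg empty. Origin: centre of underside, x to its far side. Floor 4 thick, outer walls 5, dividers 6; walls and dividers 42 high, far lip 48. Eight 33 mm square cells, centres x = -42.5, -3.5, y = +-19.5, +-58.5; then an empty trough along the lip, x = 19 to 59, 150 long: fingertips fit in to push the tray back by the lip's inside.
- lip: the tray's far wall, part of the tray: 160 long, 5 thick, its top 48 mm above the tray's underside; its outer face lies 64 mm from the tray's centre along the tray's x. Same origin and axes as the tray. Hook it in its upper half. At least 40 mm of desk behind it is free at the start. The tray slides with ordinary friction.
- tray_near_left (a point): lower corner of the tray nearest the robot, on the tray's +y side (-64, 80, 0 mm in the tray's frame)
- tray_near_right (a point): lower corner of the tray nearest the robot, on the tray's -y side (-64, -80, 0 mm in the tray's frame)
- tub: loose round white open tub on the desk, on the other side of the midline from the mat, upright; outside diameter 102, wall 3 (inside diameter 96), height 55, floor 4 mm thick, 0.25 kg. Origin at the centre of its underside, z up.
- bottle1: white dropper bottle with a slender black cap, all alike, upright in one cell of the tray at the start (may be absent): body 28 mm diameter and 65 tall, short shoulder to 71 mm, cylindrical cap 12 mm diameter from 69 to 100 mm above the underside, 35 g. Origin at the centre of its underside, z along its axis to the cap. Best gripped by the cap from above.
- bottle2: white dropper bottle with a slender black cap, all alike, upright in one cell of the tray at the start (may be absent): body 28 mm diameter and 65 tall, short shoulder to 71 mm, cylindrical cap 12 mm diameter from 69 to 100 mm above the underside, 35 g. Origin at the centre of its underside, z along its axis to the cap. Best gripped by the cap from above.
- bottle3: white dropper bottle with a slender black cap, all alike, upright in one cell of the tray at the start (may be absent): body 28 mm diameter and 65 tall, short shoulder to 71 mm, cylindrical cap 12 mm diameter from 69 to 100 mm above the underside, 35 g. Origin at the centre of its underside, z along its axis to the cap. Best gripped by the cap from above.
- bottle4: white dropper bottle with a slender black cap, all alike, upright in one cell of the tray at the start (may be absent): body 28 mm diameter and 65 tall, short shoulder to 71 mm, cylindrical cap 12 mm diameter from 69 to 100 mm above the underside, 35 g. Origin at the centre of its underside, z along its axis to the cap. Best gripped by the cap from above.
- bottle5: white dropper bottle with a slender black cap, all alike, upright in one cell of the tray at the start (may be absent): body 28 mm diameter and 65 tall, short shoulder to 71 mm, cylindrical cap 12 mm diameter from 69 to 100 mm above the underside, 35 g. Origin at the centre of its underside, z along its axis to the cap. Best gripped by the cap from above.
- bottle6: white dropper bottle with a slender black cap, all alike, upright in one cell of the tray at the start (may be absent): body 28 mm diameter and 65 tall, short shoulder to 71 mm, cylindrical cap 12 mm diameter from 69 to 100 mm above the underside, 35 g. Origin at the centre of its underside, z along its axis to the cap. Best gripped by the cap from above.
- bottle7: white dropper bottle with a slender black cap, all alike, upright in one cell of the tray at the start (may be absent): body 28 mm diameter and 65 tall, short shoulder to 71 mm, cylindrical cap 12 mm diameter from 69 to 100 mm above the underside, 35 g. Origin at the centre of its underside, z along its axis to the cap. Best gripped by the cap from above.
- mug: bystander: white ceramic mug, 76 mm across, 90 tall, beyond the tub; leave it where it is. Origin at the centre of its underside.
- tape: bystander: roll of clear tape, 54 mm across, 18 high, on the left towards the rear; leave it. Origin at the centre of its underside.
- stapler: bystander: black stapler, 36 by 120 mm, 41 high, on the right towards the rear; leave it. Origin at the centre of its underside.
- mouse: bystander: black computer mouse, 62 mm across, 32 high, on the left; leave it. Origin at the centre of its underside.
- driver: bystander: screwdriver lying on the right; leave it. Origin on its underside.
- eraser: bystander: white eraser, 55 by 24 by 13 mm, near the midline between tray and tub, towards the rear; leave it. Origin at the centre of its underside.
There are look-alikes about, which are no part of the job. There is more than one size of the tray; the one meant has the size given above.

How it is judged:
On the way, in this order (a step that is already met when the one before it is completed fails the run):
1. the tray is being drawn in by fingers pressing on its far lip (contact force between any of the fingers, the arm and lip above 0.5 N and x of tray in the frame of mat below 0.115 m), for 0.1 s.
2. the tray rests centred on the mat (within 40 mm fore and aft, 45 mm sideways), let go (x of tray in the frame of mat between -0.04 and 0.04 m and y of tray in the frame of mat between -0.045 and 0.045 m and height (world z) of tray below 0.01 m and contact force between the fingers and tray below 0.1 N and linear speed of tray below 0.02 m/s), for 0.3 s.
3. every bottle stands upright on the floor of the tub (horizontal distance between each of bottle1, bottle2, bottle3, bottle4, bottle5, bottle6, bottle7 and tub below 0.036 m and z of each of bottle1, bottle2, bottle3, bottle4, bottle5, bottle6, bottle7 in the frame of tub below 0.012 m and angle between each of bottle1, bottle2, bottle3, bottle4, bottle5, bottle6, bottle7's own z axis and vertical below 0.12 rad), for 0.3 s.
At the end, for the whole second after the job is handed in: Every bottle stands in the upright tub (axis within 36 mm of the tub's, foot within 8 mm of its floor, tilt under 0.12 rad); the tray lies flat behind the mat, both near corners past the mat's rear edge (3 mm grace), centre within 140 mm sideways of the mat's; tub and tray at rest (all of step 3 and angle between each of tub, tray's own z axis and vertical below 0.1 rad and height (world z) of each of tub, tray below 0.01 m and x of each of tray_near_left, tray_near_right in the frame of mat above 0.072 m and y of tray in the frame of mat between -0.14 and 0.14 m and linear speed of each of tray, tub below 0.02 m/s); the robot touches nothing.
It fails at once if a bottle is knocked over (tilted more than 1 rad) (angle between any of bottle1, bottle2, bottle3, bottle4, bottle5, bottle6, bottle7's own z axis and vertical above 1 rad).
It fails at once if a bystander is moved more than 50 mm (distance of any of mug, tape, stapler, mouse, driver, eraser from where it was at the start of the episode above 0.05 m).
Of bottle1, bottle2, bottle3, bottle4, bottle5, bottle6, bottle7 only 5 to 7 are there at a start; the rules pass over those that are not, and their reading is None.
At some moment in a run one of tray may be knocked a few centimetres aside while the robot is not near it.
It also fails if it takes over 210 s, if anything falls off the work surface, if the arm or the gripper's body presses on something with over 40 N, if the wrist force passes 120 N, or if a joint passes its speed limit or range.

## Working session

There is one attempt and no reset: what is moved stays moved. The work goes in short steps, Python scripts to look and compute and a tool call to move; the robot and the scene stay as the last step left them, time stands still between calls to the robot, and variables do not carry over. Pictures are saved under pics/ and viewed, at most 14 in all, crops included, and the job is handed in when it is done.

Besides the shell and the picture viewer there is one more tool, called by a JSON object that holds its "name" and its "arguments". play_rows: Moves the arm, as the interface text tells. Its arguments: {"type":"object","properties":{"targets":{"type":"string"},"squeeze":{"type":"number"}},"required":["targets"]}

```bash
ls; mkdir -p pics; cat > h.py <<'E'
import numpy as np, cv2
from bench import r
from scipy.spatial.transform import Rotation as R
def cam(n):
    c=r.camera_info(n); f=240/np.tan(np.radians(c['fov_y'])/2)
    Rm=np.array(c['rotation']); 
    if Rm.shape!=(3,3): Rm=R.from_rotvec(Rm).as_matrix() if Rm.size==3 else R.from_quat(Rm).as_matrix()
    return f,c['cx'],c['cy'],np.array(c['position']),Rm
def snap(n,name):
    C=cam(n); im=r.grab_frame(n); cv2.imwrite(f'pics/{name}.png',im[:,:,::-1]); return C,im
def back(C,u,v,z):
    f,cx,cy,p,Rm=C; d=Rm@np.array([(u-cx)/f,(v-cy)/f,1]); return (p+d*(z-p[2])/d[2])[:2]
def proj(C,P):
    f,cx,cy,p,Rm=C; q=Rm.T@(np.array(P)-p); return q[0]/q[2]*f+cx,q[1]/q[2]*f+cy
E
python3 - <<'E'
from h import *
for n in('scene','top','wrist'):
    print(n,r.camera_info(n)); 
snap('top','top0');snap('scene','scene0')
o=r.get_obs();print(o)
E
```

```text
pics
scene {'fov_y': 55.445378704701376, 'cx': 324.48124356418555, 'cy': 241.38877780869035, 'position': array([ 1.27014132, -0.19975368,  0.53693883]), 'rotation': array([-1.79041275, -1.35705957,  0.75499882])}
top {'fov_y': 53.25192680192952, 'cx': 321.101945353938, 'cy': 237.37348424308186, 'position': array([0.38130124, 0.0134846 , 1.15809442]), 'rotation': array([-2.18479145,  2.13758722, -0.1375257 ])}
wrist {'fov_y': 60.97982597093161, 'cx': 312.3013315436867, 'cy': 239.6774320036325, 'position': array([0.15083957, 0.66198868, 0.37308195]), 'rotation': array([2.34133224, 1.64130486, 0.27085827])}
{'clock': 0.1, 'joints': array([-1.33107786,  0.47769864,  0.0223488 ,  1.55633987, -0.01152321,
        1.10929351, -0.08311782]), 'qvel': array([-0.00020342, -0.00033324,  0.00037076, -0.00111197, -0.00075447,
        0.0009042 ,  0.0005842 ]), 'tau': array([ 4.84127770e-03, -5.97757316e+01,  1.61385186e+00, -2.81951702e+01,
        1.28583738e-02,  4.97977948e-03,  1.95325663e-05]), 'tcp_pos': array([0.22989992, 0.63408335, 0.23044102]), 'orientation': array([-5.43591393e-01, -3.09402111e+00,  2.51501499e-03]), 'contact_force': array([0.54323761, 0.49862706, 0.22126249]), 'moment': array([-0.0331163 ,  0.01948653,  0.00849433]), 'gripper_force': 0.0, 'grip_width': 0.08522505493087387}
```

View pics/top0.png

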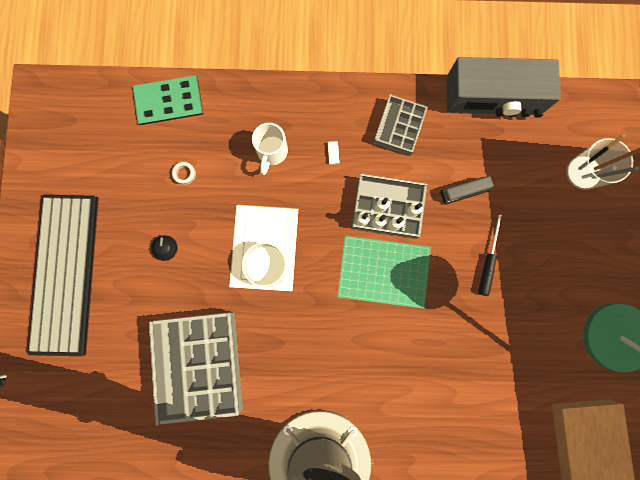

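View pics/scene0.png

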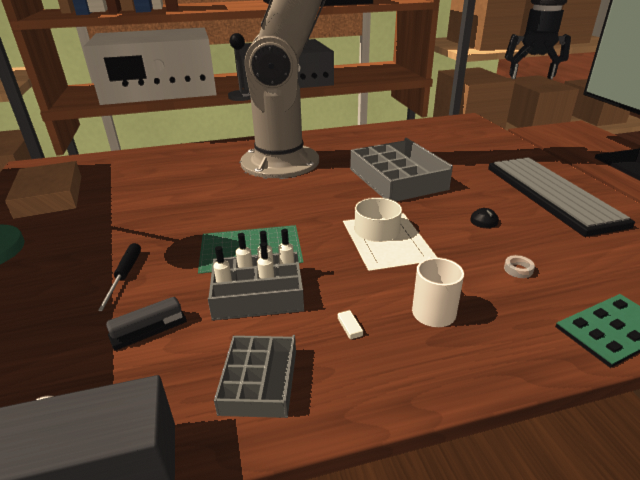

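Top view: there are three trays. One is large and empty at (195,367), one is small and empty at (402,125), and one at (390,205) holds bottles behind the mat (385,271). The last fits the description; the tub is at (263,265). I'll confirm with an enlarged crop and its measured size.

```bash
python3 - <<'E'
import cv2
from h import *
im=cv2.imread('pics/top0.png'); c=cv2.resize(im[165:315,330:440],None,fx=5,fy=4*5/4,interpolation=cv2.INTER_CUBIC)
c=cv2.resize(im[165:315,330:440],(440,600),interpolation=cv2.INTER_CUBIC) # 4x
d=cv2.resize(im[225:300,225:305],(320,300),interpolation=cv2.INTER_CUBIC)
out=np.zeros((600,765,3),np.uint8); out[:,:440]=c; out[:300,445:]=d
cv2.imwrite('pics/crop0.png',out)
C=cam('top')
for n,u,v,z in[('tray top lip L',361,175,.048),('lip R',428,177,.048),('nearL',352,233,.042),('nearR',424,237,.042),('mat',345,237,.001),('mat',431,244,.001),('mat',338,297,.001),('mat',424,307,.001),('tub',265,262,.055),('eraser',333,152,.01),('stapler',467,189,.03)]:
    print(n,back(C,u,v,z))
E
```

```text
tray top lip L [ 0.66824368 -0.08282734]
lip R [ 0.66707273 -0.24215452]
nearL [ 0.52962942 -0.06374991]
nearR [ 0.52392299 -0.23329524]
mat [ 0.52487031 -0.0496643 ]
mat [ 0.51236467 -0.25934611]
mat [ 0.37947994 -0.03509756]
mat [ 0.36011757 -0.24157457]
tub [0.4560092  0.13681522]
eraser [ 0.73462394 -0.01627447]
stapler [ 0.6442986 -0.3402008]
```

View pics/crop0.png

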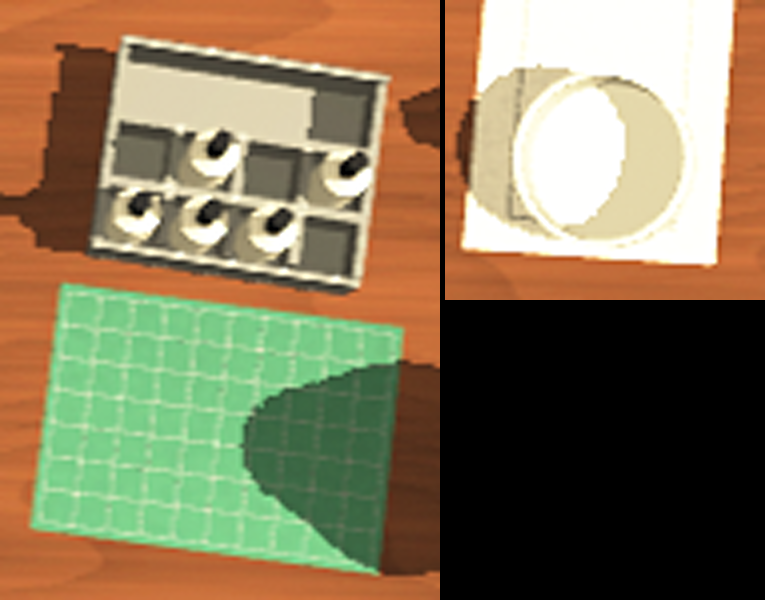

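Crop: the tray holds 5 bottles and has a far trough on top. Its lip corners are at px (360.8,174.3) and (427.3,183.8), and its near top corners at (353.8,226.8) and (419.5,233.8). The mat corners are (345.5,235.8), (431,247), (338,296.8) and (425,308.3). The tub rim centre is (264.3,265).

```bash
python3 - <<'E'
from h import *
C=cam('top')
T=[back(C,360.75,174.25,.048),back(C,427.25,183.75,.048),back(C,353.75,226.75,.042),back(C,419.5,233.75,.042)]
M=[back(C,345.5,235.75,.001),back(C,431,247,.001),back(C,338,296.75,.001),back(C,425,308.25,.001)]
for n,Q in(('tray',T),('mat',M)):
    Q=np.array(Q);print(n,Q.round(4).tolist(),'c',Q.mean(0),'w',np.linalg.norm(Q[0]-Q[1]),np.linalg.norm(Q[2]-Q[3]),'d',np.linalg.norm(Q[0]-Q[2]),np.linalg.norm(Q[1]-Q[3]))
    dy=Q[0]-Q[1]+Q[2]-Q[3]; print('yaw',np.arctan2(-dy[0],dy[1]))
print('tub',back(C,264.25,265,.055))
o=r.get_obs();print(R.from_rotvec(o['orientation']).as_matrix().round(3))
W=cam('wrist');print(W[4].round(3),W[3]-o['tcp_pos'])
E
```

```text
tray [[0.6701, -0.0822], [0.6506, -0.2403], [0.5446, -0.0677], [0.5314, -0.2227]] c [ 0.59916672 -0.15322209] w 0.15925512907867326 0.15560982785363905 d 0.12632054424261302 0.12052888618705844
yaw -0.10369877461975252
mat [[0.528, -0.0508], [0.505, -0.2593], [0.3801, -0.0351], [0.3572, -0.244]] c [ 0.44256658 -0.14729529] w 0.2097221346064419 0.21012027786965143 d 0.14872720927387123 0.1486112727161014
yaw -0.10934478131308067
tub [0.44905753 0.13829461]
[[-0.94   0.341 -0.   ]
 [ 0.341  0.94  -0.002]
 [-0.    -0.002 -1.   ]]
[[ 0.341  0.89   0.303]
 [ 0.94  -0.323 -0.111]
 [-0.001  0.323 -0.946]] [-0.07904796  0.02794288  0.14274373]
```

```bash
cat >> h.py <<'E'
def go(x,y,z,yw=None):
    "yw: world angle of tool y from world +y (ccw)"
    o=r.get_obs();Rm=R.from_rotvec(o['orientation']).as_matrix()
    d=Rm.T@(np.array([x,y,z])-o['tcp_pos']); cur=np.arctan2(-Rm[0,1],Rm[1,1])
    s=0 if yw is None else -((yw-cur+np.pi/2)%np.pi-np.pi/2)
    print('go',d.round(4),'spin',round(s,3),'rows',round(np.linalg.norm(d)/.0417,1),'tcp',o['tcp_pos'].round(4),'yaw',round(cur,3),'t',o['clock'])
E
python3 - <<'E'
from h import *
C=cam('top');print(back(C,417,154,.03),back(C,376,142,.03))
go(.675,-.163,.2,-.11)
E
```

```text
[ 0.7282707  -0.21986892] [ 0.75600819 -0.11999751]
go [-0.6901 -0.5976  0.0315] spin -0.238 rows 21.9 tcp [0.2299 0.6341 0.2304] yaw -0.348 t 0.1
```

{"name": "play_rows", "arguments": {"targets": "-1 -0.24 -0.21 0.01 0;-1 -0.24 -0.21 0.01 0;-1 -0.24 -0.21 0.01 0;-1 -0.24 -0.21 0.01 0;-1 -0.24 -0.21 0.01 0;-1 -0.24 -0.21 0.01 0;-1 -0.24 -0.21 0.01 0;-1 -0.24 -0.21 0.01 0"}}

```text
clock: 0.77
tcp_pos: [0.3859, 0.3508, 0.2209]
orientation: [0.55, 3.093, -0.003]
contact_force: [-0.1, -1.4, 1.3]
grip_width: 0.0853
gripper_force: 0.0
```

{"name": "play_rows", "arguments": {"targets": "-1 -0.24 -0.21 0.01 0;-1 -0.24 -0.21 0.01 0;-1 -0.24 -0.21 0.01 0;-1 -0.24 -0.21 0.01 0;-1 -0.24 -0.21 0.01 0;-1 -0.24 -0.21 0.01 0;-1 -0.24 -0.21 0.01 0;-1 -0.24 -0.21 0.01 0"}}

```text
clock: 1.43
tcp_pos: [0.5393, 0.0715, 0.2112]
orientation: [0.549, 3.092, -0.002]
contact_force: [0.7, -0.3, 1.1]
grip_width: 0.0851
gripper_force: 0.0
```

{"name": "play_rows", "arguments": {"targets": "-1 -0.21 -0.178 0.01 -0.238;-1 -0.21 -0.178 0.01 -0.238;-1 -0.21 -0.178 0.01 -0.238;-1 -0.21 -0.178 0.01 -0.238;-1 -0.21 -0.178 0.01 -0.238;-1 -0.21 -0.178 0.01 -0.238;-1 -0.21 -0.178 0.01 -0.238;-1 -0.21 -0.178 0.01 -0.238"}}

```text
clock: 2.1
tcp_pos: [0.6755, -0.1718, 0.2004]
orientation: [0.186, 3.136, -0.008]
contact_force: [-0.9, -0.2, 0.0]
grip_width: 0.0852
gripper_force: 0.0
```

```bash
python3 - <<'E'
from h import *
go(.68,-.1635,.1,-.11)
snap('wrist','w1')
E
```

```text
go [-0.0034  0.0093  0.1003] spin -0.008 rows 2.4 tcp [ 0.6755 -0.1718  0.2004] yaw -0.118 t 2.1
```

View pics/w1.png

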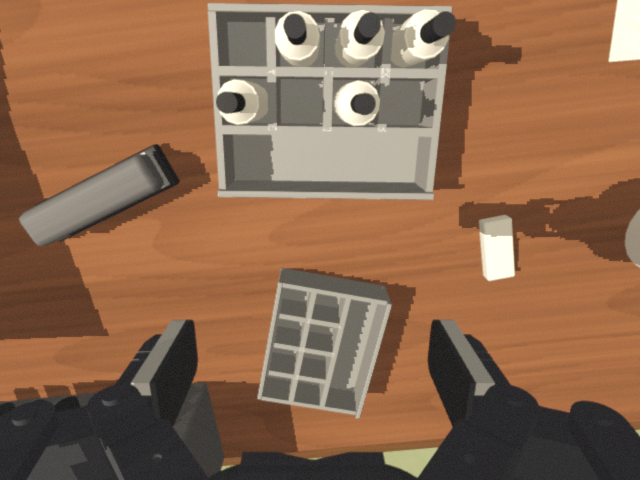

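Wrist view: 5 bottles in the tray. The lip's outer top edge runs from (219,196) to (433,199) and the near wall from (209,6) to (450,8). The desk behind the lip is free down to the decoy tray at (285,270).

```bash
python3 - <<'E'
from h import *
C=cam('wrist')
# height by two views: lip corners top+wrist
Ct=cam('top')
def tri(Ca,a,Cb,b):
    A=[];B=[]
    for c,(u,v) in((Ca,a),(Cb,b)):
        d=c[4]@np.array([(u-c[1])/c[0],(v-c[2])/c[0],1]);d/=np.linalg.norm(d);P=np.eye(3)-np.outer(d,d);A.append(P);B.append(P@c[3])
    return np.linalg.lstsq(np.vstack(A),np.hstack(B),rcond=None)[0]
print('tri',tri(Ct,(360.75,174.25),C,(433,199)),tri(Ct,(427.25,183.75),C,(219,196)))
L=back(C,433,199,.048);Q=back(C,219,196,.048);print(L,Q,np.linalg.norm(L-Q)); d=L-Q;y=np.arctan2(-d[0],d[1])
m=(L+Q)/2;ex=np.array([np.cos(y),np.sin(y)]);c=m-.064*ex;print('yaw',y,'centre',c)
t=c+.083*ex;go(*t,.015,y)
E
```

```text
tri [ 0.66720918 -0.08131632  0.05833136] [ 0.65664071 -0.2452574   0.01744538]
[ 0.66979633 -0.07852105] [ 0.64926801 -0.23528654] 0.15810386129808368
yaw -0.13020836553471055 centre [ 0.59607394 -0.14859399]
go [-0.0028  0.0094  0.1852] spin 0.014 rows 4.4 tcp [ 0.6748 -0.1679  0.2002] yaw -0.116 t 2.15
```

{"name": "play_rows", "arguments": {"targets": "-1 -0.006 0.01 0.1 0.008;-1 -0.006 0.01 0.1 0.008;-1 -0.006 0.01 0.1 0.008;-1 -0.006 0.01 0.16 0.008;-1 -0.006 0.01 0.16 0.008;-1 -0.006 0.01 0.182 0.008;-1 -0.006 0.01 0.182 0.008;-1 -0.006 0.01 0.182 0.008"}}

```text
clock: 2.82
tcp_pos: [0.6808, -0.152, 0.0182]
orientation: [-0.183, -3.133, -0.001]
contact_force: [0.1, -0.1, 0.5]
grip_width: 0.0854
gripper_force: 0.0
```

```bash
python3 - <<'E'
from h import *
go(.4426+.02*.994+.075*.994,-.147-.095*.11,.018,-.11)
snap('wrist','w2')
E
```

```text
go [ 0.1421 -0.0221  0.0006] spin -0.007 rows 3.4 tcp [ 0.6808 -0.152   0.0182] yaw -0.117 t 2.8167
```

View pics/w2.png

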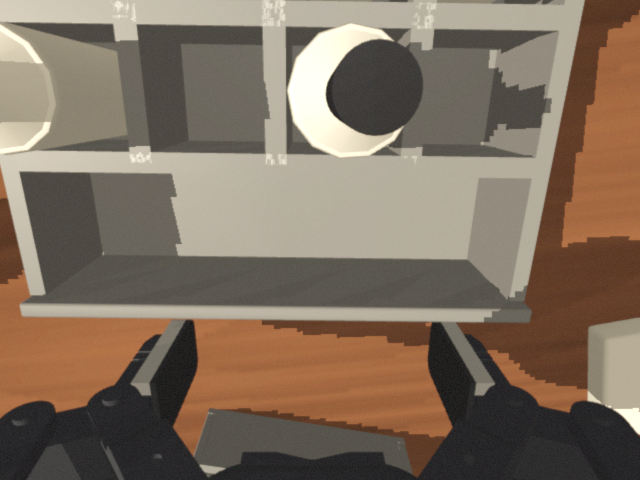

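The lip's centre is at px (276,312), while the gripper's centre is at 312, so I'll shift -11 mm in tool y and then pull slowly.

{"name": "play_rows", "arguments": {"targets": "-1 0 -0.011 0 0;-1 0.004 -0.011 0 0;-1 0.01 -0.011 0 0;-1 0.018 -0.011 0 0;-1 0.028 -0.011 0 0;-1 0.038 -0.011 0 0;-1 0.048 -0.011 0 0;-1 0.058 -0.011 0 0"}}

```text
clock: 3.53
tcp_pos: [0.6249, -0.1576, 0.0211]
orientation: [0.184, 3.13, -0.001]
contact_force: [5.8, -0.2, 2.1]
grip_width: 0.0854
gripper_force: 2.8
```

{"name": "play_rows", "arguments": {"targets": "-1 0.01 0 0 0;-1 0.02 0 0 0;-1 0.03 0 0 0;-1 0.04 0 0 0;-1 0.05 0 0 0;-1 0.06 0 0 0;-1 0.068 0 0 0;-1 0.072 0 0 0"}}

```text
clock: 4.2
tcp_pos: [0.553, -0.1492, 0.021]
orientation: [0.185, 3.131, -0.0]
contact_force: [6.2, -0.7, 4.1]
grip_width: 0.0859
gripper_force: 3.0
```

```bash
python3 - <<'E'
from h import *
go(.4426+.02*.994+.075*.994,-.147-.095*.11,.018,-.11)
snap('wrist','w3')
snap('top','t3')
im=cv2.imread('pics/t3.png'); w=cv2.imread('pics/w3.png')
out=np.hstack([cv2.resize(im[200:330,310:450],(560,520),interpolation=cv2.INTER_CUBIC),cv2.resize(w,(240,180)).repeat(1,0) if 0 else np.pad(cv2.resize(w,(240,180)),((0,340),(0,0),(0,0)))])
cv2.imwrite('pics/c3.png',out)
E
```

```text
go [ 0.0149 -0.0101  0.0029] spin -0.008 rows 0.4 tcp [ 0.553  -0.1492  0.021 ] yaw -0.118 t 4.2
```

View pics/c3.png

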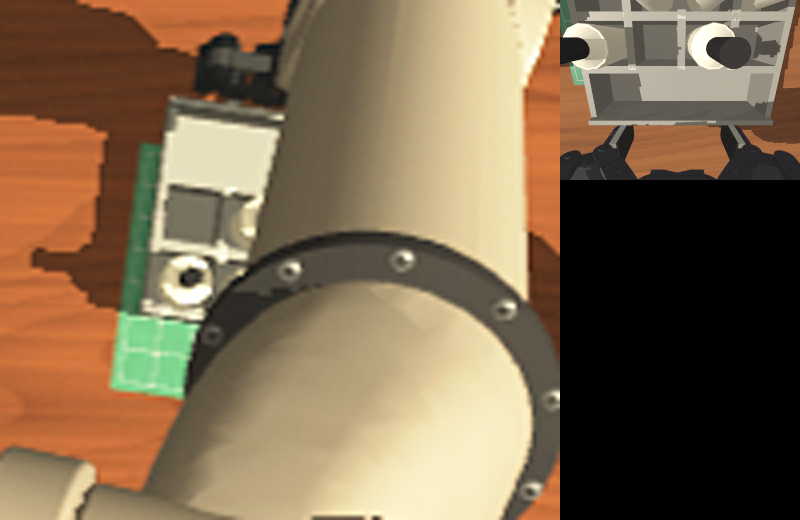

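The tray is drawn in and all bottles are upright, but it sits about 15 mm short. I'll pull the rest, back off and rise.

{"name": "play_rows", "arguments": {"targets": "-1 0.005 0 0 0;-1 0.011 0 0 0;-1 0.015 0 0 0;-1 0.016 0 0 0;-1 0.016 0 0 0;-1 0.008 0 0 0;-1 -0.004 0 0 0;-1 -0.004 0 0 0"}}

```text
clock: 4.97
tcp_pos: [0.5566, -0.1493, 0.019]
orientation: [-0.184, -3.136, -0.0]
contact_force: [0.5, -0.0, -0.0]
grip_width: 0.0849
gripper_force: 0.0
```

{"name": "play_rows", "arguments": {"targets": "-1 0 0 -0.04 0;-1 0 0 -0.08 0;-1 0 0 -0.12 0;-1 0 0 -0.16 0;-1 0 0 -0.19 0;-1 0 0 -0.19 0;-1 0 0 -0.19 0;-1 0 0 -0.19 0"}}

```text
clock: 5.63
tcp_pos: [0.5541, -0.1492, 0.208]
orientation: [-0.184, -3.133, -0.001]
contact_force: [-0.0, -0.8, -0.1]
grip_width: 0.0853
gripper_force: 0.0
```

```bash
python3 - <<'E'
from h import *
go(.4626,-.1465,.2,-.11)
snap('wrist','w4')
E
```

```text
go [ 0.0912 -0.0081  0.0083] spin -0.008 rows 2.2 tcp [ 0.5541 -0.1492  0.208 ] yaw -0.118 t 5.6333
```

View pics/w4.png

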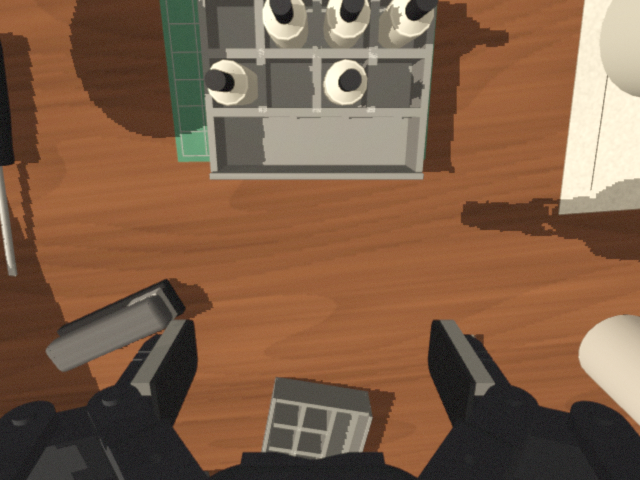

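```bash
python3 - <<'E'
from h import *
C=cam('wrist')
L=back(C,423,178,.048);Q=back(C,211,178,.048);d=L-Q;y=np.arctan2(-d[0],d[1])
ex=np.array([np.cos(y),np.sin(y)]);ey=np.array([-ex[1],ex[0]]);c=(L+Q)/2-.064*ex;print('yaw',y,'centre',c,np.linalg.norm(d))
mc=back(C,179,161,.001);print('mat corner rear-right',mc)
m=np.array([.4426,-.1473]);a=-.109;X=np.array([np.cos(a),np.sin(a)]);Y=np.array([-X[1],X[0]]);print('mat exp',m+.075*X-.105*Y,'tray in mat',(c-m)@X,(c-m)@Y)
print('tray y edge check', [back(C,u,v,.104).round(4) for u,v in((216,82),(348,80))])
for i,j in((-3.5,19.5),(-3.5,-58.5),(-42.5,58.5),(-42.5,19.5),(-42.5,-19.5)):
    p=c+ex*i/1e3+ey*j/1e3;print(i,j,p,np.hypot(*p), 'cap px',proj(C,[*p,.104]))
    
p=c+ex*-.0035+ey*.0195;go(*p,.2,y)
E
```

```text
yaw -0.11819446124129335 centre [ 0.46085737 -0.13506858] 0.1579744574706745
mat corner rear-right [ 0.50448791 -0.25775882]
mat exp [ 0.50573255 -0.25983569] tray in mat 0.01681843408487198 0.014144947880343857
tray y edge check [array([ 0.4537, -0.1926]), array([ 0.4615, -0.1185])]
-3.5 19.5 [ 0.45968122 -0.11529191] 0.4739188198458623 cap px (np.float64(353.3700660638525), np.float64(75.90483604759748))
-3.5 -58.5 [ 0.4504835  -0.19274772] 0.4899868030184786 cap px (np.float64(214.58561752406027), np.float64(75.87104491454966))
-42.5 58.5 [ 0.42555218 -0.07196515] 0.43159429564006074 cap px (np.float64(429.0807967934601), np.float64(-2.9940908534980224))
-42.5 19.5 [ 0.42095332 -0.11069305] 0.4352638805289584 cap px (np.float64(355.7410691356834), np.float64(-3.025752893288086))
-42.5 -19.5 [ 0.41635446 -0.14942095] 0.4423546714540433 cap px (np.float64(282.37567774880546), np.float64(-3.0574260125577837))
go [0.0975 0.0226 0.0078] spin 0.001 rows 2.4 tcp [ 0.5539 -0.1492  0.2074] yaw -0.118 t 5.6833
```

{"name": "play_rows", "arguments": {"targets": "0.3 0.03 0.007 0 0;0.3 0.07 0.015 0 0;0.3 0.096 0.021 0 0;0.3 0.096 0.021 0.03 0;0.3 0.096 0.021 0.06 0;0.3 0.096 0.021 0.075 0;0.3 0.096 0.021 0.075 0;0.3 0.096 0.021 0.075 0"}}

```text
clock: 6.35
tcp_pos: [0.461, -0.1174, 0.1328]
orientation: [-0.185, -3.131, 0.0]
contact_force: [0.1, 0.7, 1.1]
grip_width: 0.0298
gripper_force: 0.0
```

```bash
python3 - <<'E'
from h import *
o=r.get_obs();C,im=snap('wrist','w5');print(o['tcp_pos'],o['grip_width'])
p=o['tcp_pos'];print('tcp px',proj(C,p),'point at z.104 under tcp',proj(C,[p[0],p[1],.104]))
E
```

```text
[ 0.46103224 -0.11739028  0.13277081] 0.029784890806682104
tcp px (np.float64(314.0095803150237), np.float64(323.59011341846184)) point at z.104 under tcp (np.float64(313.7530307306451), np.float64(291.81499879697384))
```

View pics/w5.png

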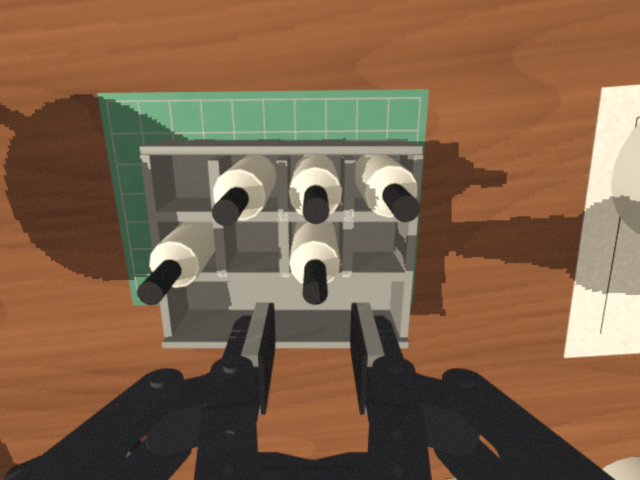

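Wrist view: the first cap's top is at (315,293), right under the tool (expected 314,292). The other caps are at (152,293), (227,214), (316,214) and (406,213).

```bash
python3 - <<'E'
from h import *
C=cam('wrist')
for u,v in((315,293),(152,293),(227,214),(316,214),(406,213)): print(back(C,u,v,.104).round(4))
E
```

```text
[ 0.4635 -0.1171]
[ 0.4544 -0.1929]
[ 0.4209 -0.151 ]
[ 0.4255 -0.1123]
[ 0.4297 -0.0731]
```

{"name": "play_rows", "arguments": {"targets": "0.3 0 0 0.03 0;0.3 0 0 0.054 0;0.3 0 0 0.054 0;1 0 0 0.054 0;1 0 0 0.054 0;1 0 0 0.054 0;1 0 0 0.054 0;1 0 0 0.054 0", "squeeze": 30}}

```text
clock: 7.07
tcp_pos: [0.4634, -0.1175, 0.0813]
orientation: [0.185, 3.134, 0.0]
contact_force: [-0.4, 0.1, -0.4]
grip_width: 0.0106
gripper_force: 29.2
```

{"name": "play_rows", "arguments": {"targets": "1 0 0 -0.02 0;1 0 0 -0.05 0;1 0 0 -0.09 0;1 0 0 -0.13 0;1 0 0 -0.15 0;1 0 0 -0.15 0;1 0 0 -0.15 0;1 0 0 -0.15 0"}}

```text
clock: 7.73
tcp_pos: [0.462, -0.1173, 0.2297]
orientation: [-0.185, -3.135, -0.0]
contact_force: [-1.0, 0.7, -0.7]
grip_width: 0.0107
gripper_force: 29.3
```

```bash
python3 - <<'E'
from h import *
go(.449,.138,.228,-.118)
E
```

```text
go [0.0429 0.252  0.0018] spin 0.0 rows 6.1 tcp [ 0.462  -0.1173  0.2297] yaw -0.118 t 7.7333
```

{"name": "play_rows", "arguments": {"targets": "1 0.007 0.04 0 0;1 0.014 0.08 0 0;1 0.021 0.12 0 0;1 0.028 0.16 0 0;1 0.035 0.2 0 0;1 0.042 0.235 0 0;1 0.043 0.252 0 0;1 0.043 0.252 0 0"}}

```text
clock: 8.4
tcp_pos: [0.4482, 0.1425, 0.2286]
orientation: [-0.173, -3.134, 0.0]
contact_force: [0.0, 0.1, -0.1]
grip_width: 0.0106
gripper_force: 29.4
```

```bash
python3 - <<'E'
from h import *
o=r.get_obs();C,im=snap('wrist','w6');print(o['tcp_pos'],o['gripper_force'])
print(proj(C,[.449,.138,.055]),proj(C,[.5,.138,.055]))
E
```

```text
[0.4481575  0.14246767 0.22860072] 29.38347101211548
(np.float64(307.63189353598574), np.float64(213.60611764779264)) (np.float64(314.54507710886156), np.float64(271.8387810353986))
```

View pics/w6.png

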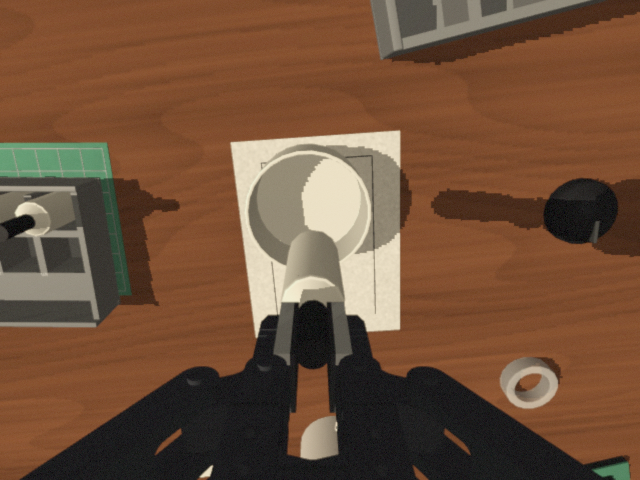

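Tub rim spans 246–372 by 150–271, so its centre (309,210) puts the tub at about (0.447,0.139). The bottle hangs upright in the grip. I'll use a pentagon of slots at radius 29.5 mm.

```bash
cat >> h.py <<'E'
S=dict(A=(.4765,.1388),B=(.4561,.1669),C=(.4231,.1561),D=(.4231,.1215),E=(.4561,.1107))
E
python3 - <<'E'
from h import *
go(*S['A'],.083,-.118)
E
```

```text
go [-0.0284  0.0026  0.1455] spin 0.005 rows 3.6 tcp [0.4484 0.1396 0.2286] yaw -0.113 t 8.45
```

{"name": "play_rows", "arguments": {"targets": "1 -0.0285 0.002 0 0;1 -0.0285 0.002 0 0;1 -0.0285 0.002 0.03 0;1 -0.0285 0.002 0.06 0;1 -0.0285 0.002 0.09 0;1 -0.0285 0.002 0.12 0;1 -0.0285 0.002 0.135 0;1 -0.0285 0.002 0.135 0"}}

```text
clock: 9.12
tcp_pos: [0.475, 0.1335, 0.0913]
orientation: [-0.188, -3.128, 0.007]
contact_force: [-0.6, -0.4, 0.4]
grip_width: 0.0107
gripper_force: 29.4
```

```bash
python3 - <<'E'
from h import *
go(*S['A'],.083,-.118)
E
```

```text
go [-0.0009  0.0054  0.0082] spin -0.002 rows 0.2 tcp [0.475  0.1335 0.0913] yaw -0.12 t 9.1167
```

{"name": "play_rows", "arguments": {"targets": "1 -0.001 0.003 0 0;1 -0.001 0.003 0.005 0;1 -0.001 0.003 0.009 0;1 -0.001 0.003 0.009 0;1 -0.001 0.003 0.009 0"}}

```text
clock: 9.53
tcp_pos: [0.4798, 0.1394, 0.0868]
orientation: [0.185, 3.135, 0.001]
contact_force: [0.7, 0.7, -0.6]
grip_width: 0.0105
gripper_force: 29.4
```

{"name": "play_rows", "arguments": {"targets": "0.55 0 0 0 0;0.55 0 0 0 0;0.55 0 0 0 0;0.55 0 0 -0.02 0;0.55 0 0 -0.06 0;0.55 0 0 -0.1 0;0.55 0 0 -0.12 0;0.55 0 0 -0.12 0"}}

```text
clock: 10.2
tcp_pos: [0.4825, 0.1404, 0.2114]
orientation: [0.185, 3.128, 0.007]
contact_force: [1.2, 0.3, -0.2]
grip_width: 0.0192
gripper_force: 0.0
```

```bash
python3 - <<'E'
from h import *
go(.4535,-.193,.15,-.118)
C,im=snap('wrist','w7')
E
```

```text
go [-0.01   -0.3348  0.0598] spin -0.0 rows 8.2 tcp [0.4825 0.1404 0.2114] yaw -0.118 t 10.2
```

View pics/w7.png

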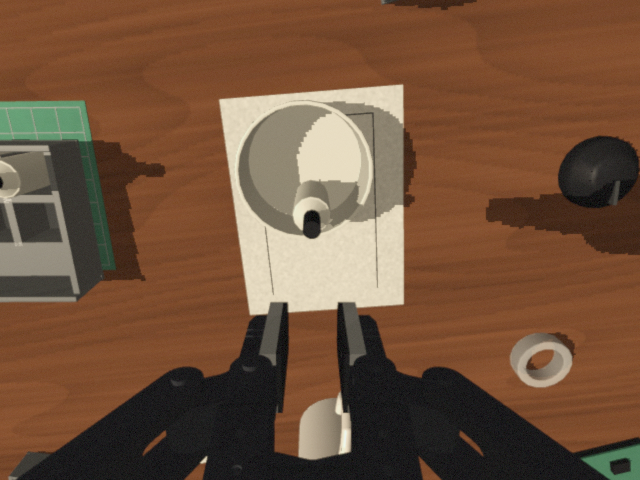

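Bottle 1 stands in the tub at px (312,222); the rim centre is (304,168). I have few views left, so I'll locate caps by code from here.

{"name": "play_rows", "arguments": {"targets": "0.3 -0.002 -0.041 0 0;0.3 -0.003 -0.082 0 0;0.3 -0.004 -0.123 0 0;0.3 -0.005 -0.164 0 0;0.3 -0.006 -0.205 0 0;0.3 -0.008 -0.246 0 0;0.3 -0.01 -0.287 0 0;0.3 -0.01 -0.322 0 0"}}

```text
clock: 10.92
tcp_pos: [0.4501, -0.1842, 0.2052]
orientation: [-0.187, -3.134, 0.001]
contact_force: [1.1, 0.3, -0.7]
grip_width: 0.0301
gripper_force: 0.0
```

{"name": "play_rows", "arguments": {"targets": "0.3 0 -0.012 0 0;0.3 0 -0.012 0.03 0;0.3 0 -0.012 0.06 0;0.3 0 -0.012 0.06 0;0.3 0 -0.012 0.06 0;0.3 0 -0.012 0.06 0"}}

```text
clock: 11.42
tcp_pos: [0.4502, -0.1935, 0.1467]
orientation: [-0.185, -3.136, 0.0]
contact_force: [-0.4, -0.2, 1.0]
grip_width: 0.03
gripper_force: 0.0
```

```bash
cat >> h.py <<'E'
def caps(C,im,z=.090):
    "world xy of every cap-like dark blob (elongated, isolated)"
    m=(im.max(2)<45).astype(np.uint8); n,l,st,ce=cv2.connectedComponentsWithStats(m)
    return [(ce[i].round(0).tolist(),int(st[i,4]),back(C,*ce[i],z).round(4).tolist()) for i in range(1,n) if 150<st[i,4]<3500 and st[i,2]<60 and st[i,3]<70]
E
python3 - <<'E'
from h import *
im=cv2.imread('pics/w5.png')[:,:,::-1]; m=caps(cam('wrist'),im); print('w5',[x[:2] for x in m])
go(.4535,-.193,.15,-.118)
C,im=snap('wrist','w8')
for x in caps(C,im): print(x)
E
```

```text
w5 [([394.0, 194.0], 291), ([316.0, 193.0], 220), ([237.0, 198.0], 339), ([165.0, 275.0], 625), ([316.0, 277.0], 547)]
go [-0.0032  0.0009 -0.0033] spin 0.0 rows 0.1 tcp [ 0.4502 -0.1935  0.1467] yaw -0.118 t 11.4167
([316.0, 264.0], 257, [0.4482, -0.1918])
([241.0, 400.0], 360, [0.5297, -0.2466])
([388.0, 401.0], 379, [0.5405, -0.1594])
```

```bash
cat >> h.py <<'E'
def caps(C,im,ztop=.104,th=60):
    "world xy of caps: lowest image row of blob = edge of top disc on the far (+x) side, 6 mm beyond the axis"
    m=(im.max(2)<th).astype(np.uint8); n,l,st,ce=cv2.connectedComponentsWithStats(m); out=[]
    for i in range(1,n):
        if 150<st[i,4]<3500 and st[i,2]<70 and st[i,3]<80:
            v=st[i,1]+st[i,3]; ys,xs=np.where(l==i); u=xs[ys>v-12].mean()
            out.append(((round(u),int(v)),int(st[i,4]),(back(C,u,v,ztop)-np.array([.006,-.0007])).round(4).tolist()))
    return out
E
python3 - <<'E'
from h import *
C=cam('wrist');im=cv2.imread('pics/w8.png')[:,:,::-1]
for t in(45,60,75): print(t,caps(C,im,th=t))
print(im[240:300:5,316].max(1))
E
```

```text
45 [((317, 277), 257, [0.4442, -0.1913]), ((231, 416), 360, [0.5238, -0.2495]), ((406, 421), 379, [0.539, -0.1513])]
60 [((545, 214), 700, [0.4246, -0.0807]), ((462, 212), 464, [0.4191, -0.1194]), ((382, 209), 284, [0.4131, -0.1569]), ((315, 279), 373, [0.4452, -0.1924]), ((241, 330), 165, [0.4696, -0.2337])]
75 [((558, 217), 1188, [0.4269, -0.0741]), ((477, 219), 939, [0.4234, -0.1122]), ((394, 220), 730, [0.4192, -0.1513]), ((314, 295), 763, [0.4539, -0.1935]), ((242, 330), 173, [0.4696, -0.2336])]
[255 255 255  35  27  40  35  65  62  66  62 108]
```

{"name": "play_rows", "arguments": {"targets": "0.3 -0.002 0 0.03 0;0.3 -0.002 0 0.055 0;0.3 -0.002 0 0.067 0;0.3 -0.002 0 0.067 0;1 -0.002 0 0.067 0;1 -0.002 0 0.067 0;1 -0.002 0 0.067 0;1 -0.002 0 0.067 0"}}

```text
clock: 12.13
tcp_pos: [0.4532, -0.194, 0.0806]
orientation: [0.185, 3.134, -0.0]
contact_force: [-0.4, 1.4, 3.9]
grip_width: 0.0105
gripper_force: 29.6
```

{"name": "play_rows", "arguments": {"targets": "1 0 0 -0.02 0;1 0 0 -0.05 0;1 0 0 -0.09 0;1 0 0 -0.13 0;1 0 0 -0.145 0;1 0 0 -0.145 0;1 0 0 -0.145 0"}}

```text
clock: 12.72
tcp_pos: [0.4527, -0.1938, 0.2254]
orientation: [0.185, 3.133, 0.0]
contact_force: [-0.5, 0.3, -0.6]
grip_width: 0.0111
gripper_force: 29.3
```

```bash
python3 - <<'E'
from h import *
go(*S['B'],.225,-.118)
E
```

```text
go [0.039  0.3586 0.0004] spin 0.0 rows 8.7 tcp [ 0.4527 -0.1938  0.2254] yaw -0.118 t 12.7167
```

{"name": "play_rows", "arguments": {"targets": "1 0.004 0.041 0 0;1 0.009 0.082 0 0;1 0.013 0.123 0 0;1 0.018 0.164 0 0;1 0.022 0.205 0 0;1 0.027 0.246 0 0;1 0.032 0.287 0 0;1 0.036 0.327 0 0"}}

```text
clock: 13.38
tcp_pos: [0.4531, 0.1369, 0.2227]
orientation: [-0.184, -3.133, 0.002]
contact_force: [1.1, -0.7, -0.6]
grip_width: 0.0106
gripper_force: 29.3
```

{"name": "play_rows", "arguments": {"targets": "1 0.003 0.025 0 0;1 0.003 0.032 0 0;1 0.003 0.032 0 0;1 0.003 0.032 0 0;1 0.003 0.032 0 0;1 0.003 0.032 0 0"}}

```text
clock: 13.88
tcp_pos: [0.4556, 0.1653, 0.2239]
orientation: [-0.19, -3.135, 0.001]
contact_force: [-0.2, -0.0, -0.3]
grip_width: 0.0106
gripper_force: 29.3
```

```bash
python3 - <<'E'
from h import *
go(*S['B'],.082,-.118)
C,im=snap('wrist','w9')
print(caps(C,im,th=75))
E
```

```text
go [-0.0004  0.0018  0.1419] spin -0.003 rows 3.4 tcp [0.4556 0.1653 0.2239] yaw -0.121 t 13.8833
[((566, 15), 239, [0.3375, 0.3256]), ((379, 222), 299, [0.448, 0.2107]), ((34, 271), 1137, [0.4544, -0.0312]), ((280, 274), 282, [0.4775, 0.1392])]
```

{"name": "play_rows", "arguments": {"targets": "1 0 0.001 0.04 0;1 0 0.001 0.075 0;1 0 0.001 0.105 0;1 0 0.001 0.125 0;1 0 0.001 0.137 0;1 0 0.001 0.142 0;1 0 0.001 0.142 0;1 0 0.001 0.142 0"}}

```text
clock: 14.6
tcp_pos: [0.4563, 0.1679, 0.0828]
orientation: [0.187, 3.135, 0.0]
contact_force: [-0.8, -0.1, -0.3]
grip_width: 0.0109
gripper_force: 29.4
```

{"name": "play_rows", "arguments": {"targets": "0.55 0 0 0 0;0.55 0 0 0 0;0.55 0 0 0 0;0.55 0 0 -0.02 0;0.55 0 0 -0.06 0;0.55 0 0 -0.1 0;0.55 0 0 -0.12 0;0.55 0 0 -0.12 0"}}

```text
clock: 15.27
tcp_pos: [0.4587, 0.1696, 0.2076]
orientation: [0.185, 3.128, 0.008]
contact_force: [0.1, -0.3, -0.2]
grip_width: 0.0194
gripper_force: 0.0
```

```bash
python3 - <<'E'
from h import *
go(.4269,-.0741,.15,-.118)
C,im=snap('wrist','w10')
print(caps(C,im,th=75))
E
```

```text
go [ 0.0033 -0.2461  0.0561] spin -0.0 rows 6.1 tcp [0.4587 0.1696 0.2076] yaw -0.118 t 15.2667
[((375, 222), 703, [0.4466, 0.2111]), ((310, 243), 428, [0.4556, 0.1684]), ((15, 275), 961, [0.4544, -0.0258]), ((272, 279), 434, [0.4776, 0.1403])]
```

{"name": "play_rows", "arguments": {"targets": "0.3 0 -0.041 0 0;0.3 0 -0.082 0 0;0.3 0 -0.123 0 0;0.3 0.001 -0.164 0 0;0.3 0.002 -0.205 0 0;0.3 0.002 -0.235 0 0;0.3 0.002 -0.245 0 0;0.3 0.002 -0.245 0.02 0"}}

```text
clock: 15.98
tcp_pos: [0.4257, -0.0783, 0.1836]
orientation: [0.194, 3.131, -0.0]
contact_force: [0.0, -0.2, -0.6]
grip_width: 0.0299
gripper_force: 0.0
```

{"name": "play_rows", "arguments": {"targets": "0.3 0 0 0.03 0;0.3 0 0 0.037 0;0.3 0 0 0.037 0;0.3 0 0 0.037 0;0.3 0 0 0.037 0;0.3 0 0 0.037 0"}}

```text
clock: 16.48
tcp_pos: [0.4258, -0.0746, 0.1463]
orientation: [0.184, 3.134, 0.0]
contact_force: [0.7, 0.2, -0.8]
grip_width: 0.03
gripper_force: 0.0
```

```bash
python3 - <<'E'
from h import *
C,im=snap('wrist','w11')
print(caps(C,im,th=75))
go(.4269,-.0741,.082,-.118)
E
```

```text
[((86, 188), 428, [0.3619, -0.1722]), ((488, 253), 1953, [0.4159, 0.0117]), ((132, 266), 1739, [0.4022, -0.1612]), ((172, 233), 210, [0.3878, -0.138]), ((231, 237), 185, [0.3931, -0.1105]), ((292, 264), 173, [0.4104, -0.0837]), ((341, 259), 153, [0.4106, -0.0594]), ((215, 264), 170, [0.406, -0.1207]), ((315, 317), 2012, [0.4409, -0.0755])]
go [-0.001   0.0006  0.0643] spin 0.001 rows 1.5 tcp [ 0.4258 -0.0746  0.1463] yaw -0.117 t 16.5333
```

View pics/w11.png

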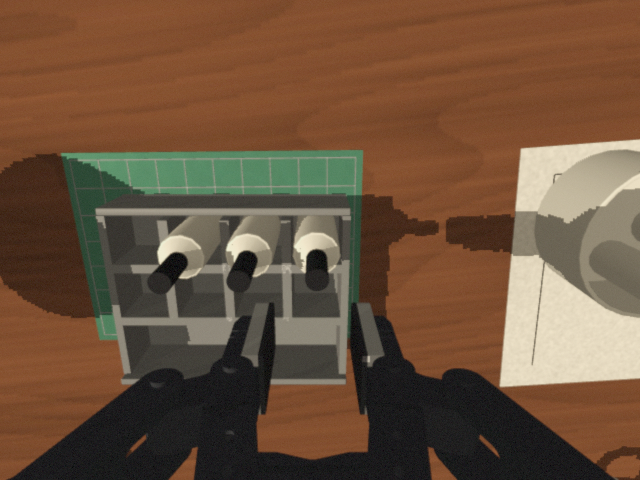

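The target cap's top at (316,282) is directly under the tool, and the others are at (240,283) and (160,285). The tray is unmoved.

{"name": "play_rows", "arguments": {"targets": "0.3 -0.001 0 0.03 0;0.3 -0.001 0 0.055 0;0.3 -0.001 0 0.065 0;0.3 -0.001 0 0.065 0;1 -0.001 0 0.065 0;1 -0.001 0 0.065 0;1 -0.001 0 0.065 0;1 -0.001 0 0.065 0"}}

```text
clock: 17.2
tcp_pos: [0.4267, -0.0748, 0.0812]
orientation: [0.185, 3.134, 0.001]
contact_force: [0.1, 0.3, 0.3]
grip_width: 0.0108
gripper_force: 29.3
```

{"name": "play_rows", "arguments": {"targets": "1 0 0 -0.02 0;1 0 0 -0.05 0;1 0 0 -0.09 0;1 0 0 -0.13 0;1 0 0 -0.145 0;1 0 0 -0.145 0;1 0 0 -0.145 0"}}

```text
clock: 17.78
tcp_pos: [0.4265, -0.0747, 0.2263]
orientation: [0.185, 3.133, 0.001]
contact_force: [-0.3, 0.1, -0.8]
grip_width: 0.0109
gripper_force: 29.3
```

```bash
python3 - <<'E'
from h import *
go(*S['E'],.225,-.118)
E
```

```text
go [-0.0077  0.1876  0.0015] spin 0.0 rows 4.5 tcp [ 0.4265 -0.0747  0.2263] yaw -0.118 t 17.7833
```

{"name": "play_rows", "arguments": {"targets": "1 -0.002 0.04 0 0;1 -0.003 0.08 0 0;1 -0.005 0.12 0 0;1 -0.007 0.155 0 0;1 -0.008 0.18 0 0;1 -0.008 0.188 0 0;1 -0.008 0.188 0 0;1 -0.008 0.188 0 0"}}

```text
clock: 18.45
tcp_pos: [0.4551, 0.1098, 0.224]
orientation: [-0.185, -3.134, 0.003]
contact_force: [-0.7, -0.7, -0.6]
grip_width: 0.0105
gripper_force: 29.4
```

{"name": "play_rows", "arguments": {"targets": "1 0 0 0 0;1 0 0 0 0;1 0 0 0.02 0;1 0 0 0.04 0"}}

```text
clock: 18.78
tcp_pos: [0.457, 0.1098, 0.1858]
orientation: [0.189, 3.133, 0.002]
contact_force: [0.5, -0.0, -1.0]
grip_width: 0.0106
gripper_force: 29.4
```

```bash
python3 - <<'E'
from h import *
go(*S['E'],.082,-.118)
E
```

```text
go [0.0013 0.0006 0.1038] spin -0.002 rows 2.5 tcp [0.457  0.1098 0.1858] yaw -0.12 t 18.7833
```

{"name": "play_rows", "arguments": {"targets": "1 0.001 0.001 0.03 0;1 0.001 0.001 0.06 0;1 0.001 0.001 0.085 0;1 0.001 0.001 0.098 0;1 0.001 0.001 0.103 0;1 0.001 0.001 0.103 0;1 0.001 0.001 0.103 0;1 0.001 0.001 0.103 0"}}

```text
clock: 19.45
tcp_pos: [0.4556, 0.1115, 0.083]
orientation: [0.187, 3.135, 0.001]
contact_force: [0.3, -0.2, -0.8]
grip_width: 0.011
gripper_force: 29.5
```

{"name": "play_rows", "arguments": {"targets": "0.55 0 0 0 0;0.55 0 0 0 0;0.55 0 0 0 0;0.55 0 0 -0.02 0;0.55 0 0 -0.06 0;0.55 0 0 -0.1 0;0.55 0 0 -0.12 0;0.55 0 0 -0.12 0"}}

```text
clock: 20.12
tcp_pos: [0.4581, 0.113, 0.2072]
orientation: [0.185, 3.128, 0.007]
contact_force: [-0.3, -0.4, -0.3]
grip_width: 0.019
gripper_force: 0.0
```

```bash
python3 - <<'E'
from h import *
go(.4234,-.1122,.146,-.118)
C,im=snap('wrist','w12')
print(caps(C,im,th=75))
E
```

```text
go [ 0.0084 -0.228   0.0601] spin -0.0 rows 5.7 tcp [0.4581 0.113  0.2072] yaw -0.118 t 20.1167
[((440, 215), 718, [0.4462, 0.1947]), ((70, 222), 1388, [0.4229, -0.0357]), ((399, 234), 471, [0.4556, 0.1684]), ((307, 243), 424, [0.4546, 0.1099]), ((31, 268), 1317, [0.4503, -0.0703]), ((80, 268), 1198, [0.454, -0.0392]), ((357, 271), 434, [0.478, 0.1403])]
```

{"name": "play_rows", "arguments": {"targets": "0.3 0.001 -0.041 0 0;0.3 0.002 -0.082 0 0;0.3 0.003 -0.123 0 0;0.3 0.004 -0.164 0 0;0.3 0.006 -0.205 0 0;0.3 0.006 -0.2265 0 0;0.3 0.006 -0.2265 0.02 0;0.3 0.006 -0.2265 0.04 0"}}

```text
clock: 20.83
tcp_pos: [0.4221, -0.1141, 0.1615]
orientation: [0.191, 3.135, -0.0]
contact_force: [-0.2, 0.8, -0.6]
grip_width: 0.0297
gripper_force: 0.0
```

{"name": "play_rows", "arguments": {"targets": "0.3 0 0 0.017 0;0.3 0 0 0.017 0;0.3 0 0 0.017 0;0.3 0 0 0.017 0;0.3 0 0 0.017 0"}}

```text
clock: 21.25
tcp_pos: [0.4231, -0.1122, 0.146]
orientation: [0.184, 3.135, 0.0]
contact_force: [0.3, -0.7, -0.3]
grip_width: 0.0299
gripper_force: 0.0
```

```bash
python3 - <<'E'
from h import *
C,im=snap('wrist','w13')
for t in(40,50,75):print([x for x in caps(C,im,th=t) if abs(x[0][0]-315)<120 and x[0][1]>230])
go(.4234,-.1122,.082,-.118)
print([proj(C,[x,y,.104]) for x,y in((.4234,-.1122),(.4192,-.1513))])
E
```

```text
[((314, 274), 356, [0.4141, -0.1111]), ((242, 279), 410, [0.4125, -0.1468])]
[((314, 289), 732, [0.4222, -0.1121]), ((235, 291), 749, [0.4186, -0.1514])]
[((230, 234), 159, [0.3888, -0.1483]), ((397, 250), 176, [0.4063, -0.0698]), ((421, 255), 299, [0.4103, -0.0581]), ((371, 262), 590, [0.411, -0.0827]), ((314, 290), 820, [0.4227, -0.1121]), ((197, 314), 1309, [0.4291, -0.1726]), ((310, 314), 778, [0.4359, -0.1154]), ((416, 338), 451, [0.4565, -0.0621])]
go [-0.0001 -0.      0.0641] spin 0.0 rows 1.5 tcp [ 0.4232 -0.1122  0.1461] yaw -0.118 t 21.3
[(np.float64(313.64523019785054), np.float64(280.22290909915426)), (np.float64(234.36339456519573), np.float64(281.04499729081857))]
```

On target.

{"name": "play_rows", "arguments": {"targets": "0.3 0 0 0.03 0;0.3 0 0 0.055 0;0.3 0 0 0.065 0;0.3 0 0 0.065 0;1 0 0 0.065 0;1 0 0 0.065 0;1 0 0 0.065 0;1 0 0 0.065 0"}}

```text
clock: 21.97
tcp_pos: [0.4234, -0.1122, 0.0813]
orientation: [0.185, 3.134, 0.0]
contact_force: [-0.1, -0.2, -0.3]
grip_width: 0.0107
gripper_force: 29.2
```

{"name": "play_rows", "arguments": {"targets": "1 0 0 -0.02 0;1 0 0 -0.05 0;1 0 0 -0.09 0;1 0 0 -0.13 0;1 0 0 -0.145 0;1 0 0 -0.145 0;1 0 0 -0.145 0"}}

```text
clock: 22.55
tcp_pos: [0.4231, -0.1121, 0.2263]
orientation: [0.184, 3.133, 0.001]
contact_force: [0.2, 0.5, -0.8]
grip_width: 0.0107
gripper_force: 29.3
```

```bash
python3 - <<'E'
from h import *
go(*S['C'],.225,-.118)
E
```

```text
go [0.0314 0.2664 0.0014] spin 0.0 rows 6.4 tcp [ 0.4231 -0.1121  0.2263] yaw -0.118 t 22.55
```

{"name": "play_rows", "arguments": {"targets": "1 0.005 0.04 0 0;1 0.01 0.08 0 0;1 0.015 0.12 0 0;1 0.02 0.16 0 0;1 0.025 0.2 0 0;1 0.03 0.24 0 0;1 0.0315 0.266 0 0;1 0.0315 0.266 0 0"}}

```text
clock: 23.22
tcp_pos: [0.4212, 0.1615, 0.2238]
orientation: [-0.171, -3.135, -0.001]
contact_force: [-0.0, -0.8, -0.8]
grip_width: 0.0108
gripper_force: 29.4
```

{"name": "play_rows", "arguments": {"targets": "1 0 0 0 0;1 0 0 0 0;1 0 0 0 0;1 0 0 0 0;1 0 0 0.01 0"}}

```text
clock: 23.63
tcp_pos: [0.4237, 0.1551, 0.2163]
orientation: [0.188, 3.133, 0.003]
contact_force: [-0.5, -0.2, -0.7]
grip_width: 0.0108
gripper_force: 29.4
```

```bash
python3 - <<'E'
from h import *
go(*S['C'],.082,-.118)
E
```

```text
go [0.001  0.0007 0.1343] spin -0.002 rows 3.2 tcp [0.4237 0.1551 0.2163] yaw -0.12 t 23.6333
```

{"name": "play_rows", "arguments": {"targets": "1 0.001 0.001 0.04 0;1 0.001 0.001 0.075 0;1 0.001 0.001 0.105 0;1 0.001 0.001 0.125 0;1 0.001 0.001 0.134 0;1 0.001 0.001 0.134 0;1 0.001 0.001 0.134 0;1 0.001 0.001 0.134 0"}}

```text
clock: 24.3
tcp_pos: [0.4217, 0.1565, 0.0814]
orientation: [0.186, 3.136, 0.0]
contact_force: [0.7, 0.6, -0.6]
grip_width: 0.0104
gripper_force: 31.6
```

{"name": "play_rows", "arguments": {"targets": "0.55 0 0 0 0;0.55 0 0 0 0;0.55 0 0 0 0;0.55 0 0 -0.02 0;0.55 0 0 -0.06 0;0.55 0 0 -0.1 0;0.55 0 0 -0.12 0;0.55 0 0 -0.12 0"}}

```text
clock: 24.97
tcp_pos: [0.4244, 0.1581, 0.2062]
orientation: [0.185, 3.128, 0.008]
contact_force: [-0.1, 0.6, -0.0]
grip_width: 0.0193
gripper_force: 0.0
```

```bash
python3 - <<'E'
from h import *
go(.4192,-.1513,.146,-.118)
C,im=snap('wrist','w14')
print(caps(C,im,th=75))
E
```

```text
go [-0.0308 -0.3082  0.0587] spin -0.0 rows 7.6 tcp [0.4244 0.1581 0.2062] yaw -0.118 t 24.9667
[((307, 243), 396, [0.4206, 0.1554]), ((333, 290), 438, [0.4555, 0.1682]), ((247, 297), 436, [0.4537, 0.1105])]
```

{"name": "play_rows", "arguments": {"targets": "0.3 -0.004 -0.041 0 0;0.3 -0.008 -0.082 0 0;0.3 -0.013 -0.123 0 0;0.3 -0.018 -0.164 0 0;0.3 -0.022 -0.205 0 0;0.3 -0.027 -0.246 0 0;0.3 -0.031 -0.286 0 0;0.3 -0.033 -0.3067 0 0"}}

```text
clock: 25.68
tcp_pos: [0.4166, -0.1562, 0.2003]
orientation: [-0.192, -3.134, 0.002]
contact_force: [0.1, -0.4, 0.2]
grip_width: 0.0298
gripper_force: 0.0
```

{"name": "play_rows", "arguments": {"targets": "0.3 0 0 0.03 0;0.3 0 0 0.057 0;0.3 0 0 0.057 0;0.3 0 0 0.057 0;0.3 0 0 0.057 0;0.3 0 0 0.057 0"}}

```text
clock: 26.18
tcp_pos: [0.4192, -0.1516, 0.1453]
orientation: [0.184, 3.134, -0.0]
contact_force: [-0.5, -0.1, 0.3]
grip_width: 0.0297
gripper_force: 0.0
```

```bash
python3 - <<'E'
from h import *
C,im=snap('wrist','w15')
for t in(50,75):print([x for x in caps(C,im,th=t) if abs(x[0][0]-315)<60 and x[0][1]>230])
go(.4192,-.1513,.082,-.118)
E
```

```text
[((316, 272), 284, [0.409, -0.1493])]
[((314, 290), 763, [0.4185, -0.1513])]
go [0.0003 0.0003 0.0634] spin 0.001 rows 1.5 tcp [ 0.4193 -0.1516  0.1454] yaw -0.117 t 26.2333
```

{"name": "play_rows", "arguments": {"targets": "0.3 0 0 0.03 0;0.3 0 0 0.055 0;0.3 0 0 0.064 0;0.3 0 0 0.064 0;1 0 0 0.064 0;1 0 0 0.064 0;1 0 0 0.064 0;1 0 0 0.064 0"}}

```text
clock: 26.9
tcp_pos: [0.4192, -0.1518, 0.0813]
orientation: [0.185, 3.134, -0.0]
contact_force: [0.3, 0.9, 4.3]
grip_width: 0.0105
gripper_force: 29.5
```

{"name": "play_rows", "arguments": {"targets": "1 0 0 -0.02 0;1 0 0 -0.05 0;1 0 0 -0.09 0;1 0 0 -0.13 0;1 0 0 -0.145 0;1 0 0 -0.145 0;1 0 0 -0.145 0"}}

```text
clock: 27.48
tcp_pos: [0.4189, -0.1517, 0.2263]
orientation: [0.185, 3.133, 0.001]
contact_force: [-0.9, -0.1, 0.1]
grip_width: 0.0103
gripper_force: 29.3
```

```bash
python3 - <<'E'
from h import *
go(*S['D'],.225,-.118)
E
```

```text
go [0.0279 0.2718 0.0014] spin 0.0 rows 6.6 tcp [ 0.4189 -0.1517  0.2263] yaw -0.118 t 27.4833
```

{"name": "play_rows", "arguments": {"targets": "1 0.005 0.04 0 0;1 0.009 0.08 0 0;1 0.013 0.12 0 0;1 0.018 0.16 0 0;1 0.023 0.2 0 0;1 0.027 0.24 0 0;1 0.0287 0.272 0 0;1 0.0287 0.272 0 0"}}

```text
clock: 28.15
tcp_pos: [0.4207, 0.1284, 0.2239]
orientation: [-0.17, -3.135, -0.002]
contact_force: [-0.1, 0.1, -0.5]
grip_width: 0.0104
gripper_force: 29.4
```

{"name": "play_rows", "arguments": {"targets": "1 0 0 0 0;1 0 0 0 0;1 0 0 0 0;1 0 0 0 0;1 0 0 0.01 0"}}

```text
clock: 28.57
tcp_pos: [0.423, 0.1211, 0.2162]
orientation: [0.188, 3.133, 0.002]
contact_force: [0.8, 1.1, 0.7]
grip_width: 0.0105
gripper_force: 29.4
```

```bash
python3 - <<'E'
from h import *
go(.4222,.1215,.082,-.118)
E
```

```text
go [1.100e-03 1.000e-04 1.342e-01] spin -0.002 rows 3.2 tcp [0.423  0.1211 0.2162] yaw -0.12 t 28.5667
```

{"name": "play_rows", "arguments": {"targets": "1 0.001 0 0.04 0;1 0.001 0 0.07 0;1 0.001 0 0.095 0;1 0.001 0 0.115 0;1 0.001 0 0.13 0;1 0.001 0 0.134 0;1 0.001 0 0.134 0;1 0.001 0 0.134 0"}}

```text
clock: 29.23
tcp_pos: [0.421, 0.1216, 0.0815]
orientation: [-0.186, -3.136, 0.0]
contact_force: [0.5, 0.6, -0.4]
grip_width: 0.0106
gripper_force: 31.9
```

{"name": "play_rows", "arguments": {"targets": "0.55 0 0 0 0;0.55 0 0 0 0;0.55 0 0 0 0;0.55 0 0 -0.02 0;0.55 0 0 -0.06 0;0.55 0 0 -0.1 0;0.55 0 0 -0.12 0;0.55 0 0 -0.12 0"}}

```text
clock: 29.9
tcp_pos: [0.4236, 0.123, 0.2063]
orientation: [0.185, 3.128, 0.007]
contact_force: [0.5, -0.1, -0.3]
grip_width: 0.0194
gripper_force: 0.0
```

```bash
python3 - <<'E'
from h import *
e=np.array([np.cos(-.118),np.sin(-.118)]);t=np.array([.4609,-.1355])+.039*e
go(*t,.206,-.118)
C,im=snap('wrist','w16')
print(caps(C,im,th=75))
snap('scene','s16')
w=cv2.imread('pics/w16.png')[80:330,160:460];s=cv2.imread('pics/s16.png')[150:350,180:500]
out=np.zeros((600,800,3),np.uint8);out[:250,:300]=w;out[:400//1,300:300]=0
s2=cv2.resize(s,(500,312));out[:312,300:]=s2;cv2.imwrite('pics/c16.png',out[:320])
E
```

```text
go [-1.065e-01 -2.523e-01 -2.000e-04] spin -0.0 rows 6.6 tcp [0.4236 0.123  0.2063] yaw -0.118 t 29.9
[((441, 246), 679, [0.4322, 0.2051]), ((362, 238), 441, [0.4207, 0.1552]), ((309, 244), 426, [0.4206, 0.1211]), ((22, 264), 1320, [0.412, -0.0642]), ((71, 264), 1250, [0.4157, -0.0333]), ((386, 284), 467, [0.4546, 0.168]), ((299, 293), 460, [0.4542, 0.1102]), ((33, 307), 1205, [0.443, -0.068]), ((80, 307), 1119, [0.4468, -0.037])]
```

View pics/c16.png

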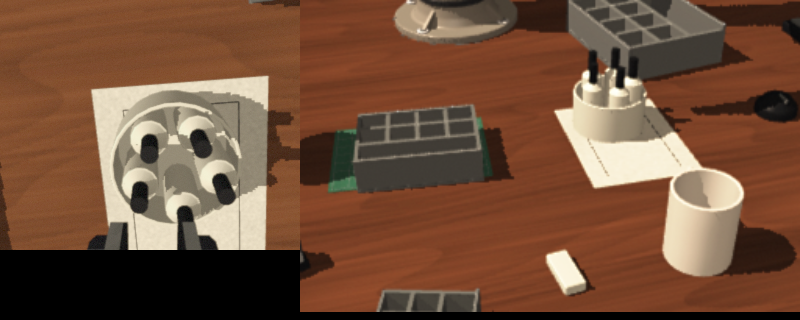

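All five bottles stand in the tub and the tray is empty. Next I'll move over the trough and look.

{"name": "play_rows", "arguments": {"targets": "-1 -0.016 -0.037 0 0;-1 -0.032 -0.074 0 0;-1 -0.048 -0.111 0 0;-1 -0.064 -0.148 0 0;-1 -0.08 -0.185 0 0;-1 -0.096 -0.222 0 0;-1 -0.1085 -0.251 0 0;-1 -0.1085 -0.251 0 0"}}

```text
clock: 30.67
tcp_pos: [0.4986, -0.1473, 0.2]
orientation: [-0.199, -3.134, 0.006]
contact_force: [0.9, -0.2, 0.6]
grip_width: 0.0853
gripper_force: 0.0
```

{"name": "play_rows", "arguments": {"targets": "-1 0 0 0 0;-1 0 0 0 0;-1 0 0 0 0"}}

```text
clock: 30.92
tcp_pos: [0.4983, -0.1385, 0.2003]
orientation: [-0.182, -3.134, -0.001]
contact_force: [0.0, 0.7, 0.2]
grip_width: 0.0856
gripper_force: 0.0
```

```bash
python3 - <<'E'
from h import *
print(r.get_obs()['tcp_pos']);snap('wrist','w17')
E
```

```text
[ 0.49831109 -0.13852613  0.20028353]
```

View pics/w17.png

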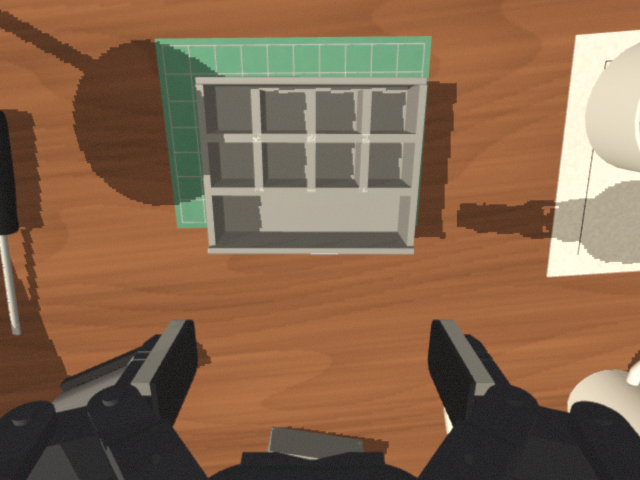

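Wrist view: the empty tray's lip top edge runs from (208,252) to (414,252) and the near wall is at row 80. The trough at rows 190–235 is clear.

```bash
python3 - <<'E'
from h import *
C=cam('wrist')
L=back(C,414,253,.048);Q=back(C,208,253,.048);d=L-Q;y=np.arctan2(-d[0],d[1])
ex=np.array([np.cos(y),np.sin(y)]);c=(L+Q)/2-.064*ex;print('yaw',y,'c',c,np.linalg.norm(d))
m=np.array([.4426,-.1473]);a=-.109;X=np.array([np.cos(a),np.sin(a)]);Y=np.array([-X[1],X[0]]);print('tray in mat',(c-m)@X,(c-m)@Y)
go(*(c+.039*ex),.012,y)
E
```

```text
yaw -0.11632682155834956 c [ 0.4620274  -0.13564061] 0.15947781237551187
tray in mat 0.01804375223853623 0.013703587494261843
go [-0.0027 -0.0015  0.1886] spin 0.001 rows 4.5 tcp [ 0.4985 -0.1385  0.2006] yaw -0.115 t 30.9667
```

{"name": "play_rows", "arguments": {"targets": "-1 -0.002 -0.001 0.04 0;-1 -0.002 -0.001 0.08 0;-1 -0.002 -0.001 0.12 0;-1 -0.002 -0.001 0.15 0;-1 -0.002 -0.001 0.175 0;-1 -0.002 -0.001 0.188 0;-1 -0.002 -0.001 0.188 0;-1 -0.002 -0.001 0.188 0"}}

```text
clock: 31.63
tcp_pos: [0.5005, -0.1403, 0.013]
orientation: [-0.183, -3.135, -0.001]
contact_force: [0.3, -1.1, -0.4]
grip_width: 0.0857
gripper_force: 0.0
```

{"name": "play_rows", "arguments": {"targets": "-1 -0.004 0 0 0;-1 -0.01 0 0 0;-1 -0.018 0 0 0;-1 -0.028 0 0 0;-1 -0.038 0 0 0;-1 -0.048 0 0 0;-1 -0.058 0 0 0;-1 -0.068 0 0 0"}}

```text
clock: 32.3
tcp_pos: [0.5684, -0.1493, 0.0141]
orientation: [-0.185, -3.135, -0.001]
contact_force: [-5.6, 0.7, 3.5]
grip_width: 0.0851
gripper_force: 2.7
```

{"name": "play_rows", "arguments": {"targets": "-1 -0.01 0 0 0;-1 -0.02 0 0 0;-1 -0.03 0 0 0;-1 -0.04 0 0 0;-1 -0.05 0 0 0;-1 -0.06 0 0 0;-1 -0.068 0 0 0;-1 -0.073 0 0 0"}}

```text
clock: 32.97
tcp_pos: [0.6419, -0.1579, 0.014]
orientation: [0.184, 3.136, 0.0]
contact_force: [-6.1, 1.6, 3.9]
grip_width: 0.0853
gripper_force: 2.9
```

```bash
python3 - <<'E'
from h import *
X=np.array([.994,-.109]);p=np.array([.4426,-.1473])+.152*X+.048*X
go(*p,.012,-.118)
E
```

```text
go [-0.0008 -0.0112  0.002 ] spin 0.001 rows 0.3 tcp [ 0.6419 -0.1579  0.014 ] yaw -0.117 t 32.9667
```

{"name": "play_rows", "arguments": {"targets": "-1 -0.005 0 0 0;-1 -0.008 0 0 0;-1 -0.008 0 0 0;-1 -0.008 0 0 0;-1 0.002 0 0 0;-1 0.004 0 0 0;-1 0.004 0 0 0;-1 0.004 0 0 0"}}

```text
clock: 33.63
tcp_pos: [0.6377, -0.1574, 0.0136]
orientation: [0.185, 3.135, -0.0]
contact_force: [0.2, 0.3, -0.5]
grip_width: 0.0855
gripper_force: 0.0
```

{"name": "play_rows", "arguments": {"targets": "-1 0 0 -0.04 0;-1 0 0 -0.08 0;-1 0 0 -0.12 0;-1 0 0 -0.16 0;-1 0 0 -0.2 0;-1 0 0 -0.24 0;-1 0 0 -0.24 0;-1 0 0 -0.24 0"}}

```text
clock: 34.3
tcp_pos: [0.6391, -0.1579, 0.2568]
orientation: [0.185, 3.129, -0.001]
contact_force: [-0.2, 0.3, -0.6]
grip_width: 0.0855
gripper_force: 0.0
```

```bash
python3 - <<'E'
from h import *
print(r.get_obs()['tcp_pos']);snap('wrist','w18')
E
```

```text
[ 0.63911723 -0.15793389  0.25677777]
```

View pics/w18.png

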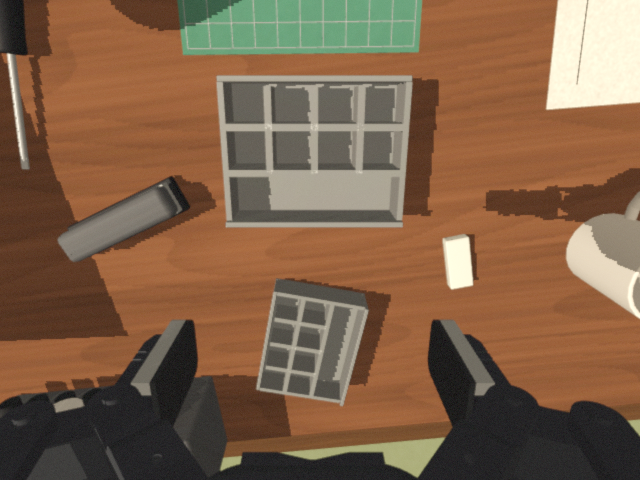

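The tray is clear of the mat, with the mat edge at row 53 and the tray's near wall at row 77. The bystanders are untouched. One numeric check before handing in:

```bash
python3 - <<'E'
from h import *
C=cam('wrist')
L=back(C,402,226,.048);Q=back(C,227,226,.048);d=(L-Q)/np.linalg.norm(L-Q);ex=np.array([d[1],-d[0]]);c=(L+Q)/2-.064*ex
m=np.array([.4426,-.1473]);a=-.109;X=np.array([np.cos(a),np.sin(a)]);Y=np.array([-X[1],X[0]])
print([((c-.064*ex+s*.08*d-m)@X,(c-m)@Y) for s in(1,-1)])
E1=[back(C,u,v,.001) for u,v in((183,54),(420,52))];print('mat rear edge',[(e-m)@X for e in E1])
o=r.get_obs();print(o['contact_force'],np.abs(o['qvel']).max())
E
```

```text
[(np.float64(0.0904732317000583), np.float64(0.013064501119402326)), (np.float64(0.08898111897145217), np.float64(0.013064501119402326))]
mat rear edge [np.float64(0.07147931037193248), np.float64(0.07173688897898545)]
[-0.06660743 -0.21307459 -0.59285527] 0.04223930719151259
```

{"name": "play_rows", "arguments": {"targets": "-1 0 0 0 0;-1 0 0 0 0;-1 0 0 0 0;-1 0 0 0 0;-1 0 0 0 0;-1 0 0 0 0"}}

```text
clock: 34.85
tcp_pos: [0.6369, -0.1574, 0.2528]
orientation: [-0.185, -3.135, 0.0]
contact_force: [0.0, -0.7, -0.0]
grip_width: 0.0854
gripper_force: 0.0
```

```bash
python3 -c "
from bench import r
print(r.hand_in())"
```

```text
the job is handed in; nothing more can be done
None
```

I handed the job in at about 35 s of robot time. All five bottles stand upright in the tub, the empty tray sits roughly 17 mm clear behind the mat, and the other things on the desk look untouched. The hand-in returned no verdict.

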